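# Draw out a telescopic length stop to its far hole

## Task

The blue length stop on the bench is locked in its shortest setting. Press in the steel spring button and draw the blue tube out, past the middle hole where the button catches again, until the button pops fully out through the far hole in the brass plate and locks the tube there; then let go. Use a light hand: stop pulling as soon as you feel the button lock, never wrench the tube against it, and leave the other things on the bench alone.

Things in the scene. Friction and masses are not known exactly. Their poses are not given: they have to be found in the camera images.
- length_stop: Telescopic length stop bolted to the bench: grey post on a foot plate at its right end (y = -240 to -165 mm, 95 mm high), from which a tube runs along y (to the robot's left), its centre line at x = 0, 62 mm above the bench, free below. Origin on the bench straight below the spring button; x from the button side of the tube (robot side) to its far side, z up. Yaw within 0.3 rad.
- stop_tube (a joint): How far the blue outer tube is drawn out along +y over the fixed inner tube, m: about 0 at the start, 0.040 with the button in the middle hole, 0.098 to 0.122 in the far hole. Slides with about 6 N of friction; a button in a hole leaves about 1 mm of play either way, then locks it solidly. Pinched at the button, the pads travel with the tube; the button stays behind.
- snap_button (a joint): How far the steel spring button is pressed in, m: 0 = fully out through a hole, 0.006 = tip flush with the blue face (spring 6 N), 0.0085 = trapped behind the wall. Press it flush, for instance pinched between one fingertip and the tube's far face; then about 15 N along y makes the wall ride over its dome. Out, it cannot be ridden over. It springs out by itself into the next hole that comes past.
- button_tip (a point): Centre of the spring button's outer end: 14 mm thick with a hemispherical dome, pointing towards the robot, 62 mm above the bench, 24 mm from the tube's centre line when fully out, 6 mm proud of the blue face. It sits in the fixed inner tube and does not move along y.
- tube_end (a point): Centre of the outer face of the steel stop plate (72 wide, 66 high, 8 mm thick) on the blue tube's free end, on its centre line; 70 mm along y from the button at the start. The blue tube is rubber-coated (fingers hardly slip on it), 36 x 36 mm outside, wall 2.5 mm, and reaches 230 mm from the stop plate back towards the post.
- middle_hole (a point): Centre of the middle 16 mm hole in the blue tube's face towards the robot, at mid height; moves with the tube. The first hole, where the button is at the start, lies 40 mm further along +y.
- plate_slot (a point): Point on the blue tube's face 70 mm along -y from the middle hole: mean place of the far 16 mm hole, which is in a brass plate (66 x 24 mm, 2 mm proud of the face) that moves with the tube. The plate was screwed on by eye, so the hole is up to 12 mm off this point either way along the tube and must be found by feel.
- try_square: bystander, to be left alone: try square, wooden stock and steel blade, 167 x 105 x 21 mm, lying flat near the front edge at the left; origin at the centre of its underside
- red_pencil: bystander, to be left alone: red pencil, 116 mm long, lying near the front edge; origin at the centre of its underside
- screwdriver: bystander, to be left alone: screwdriver with red handle, 198 mm long, lying near the front edge at the right; origin at the centre of its underside
- month_stick: bystander, to be left alone: plain wooden stick 104 x 13 x 23 mm, behind the length stop; origin at the centre of its underside
- offcut: bystander, to be left alone: wooden off-cut 62 x 28 x 28 mm, behind the length stop at the right; origin at the centre of its underside
- eraser: bystander, to be left alone: blue and white eraser 42 x 20 x 13 mm, at the back left; origin at the centre of its underside

How it is judged:
At the end, for the whole second after the job is handed in: The tube is drawn out to between 95 and 125 mm and at rest, with the button sprung out (pressed in by less than 1.5 mm), so that it stands through the far hole in the brass plate (value of joint stop_tube between 0.095 and 0.125 m and value of joint snap_button below 0.0015 m and velocity of joint stop_tube between -0.005 and 0.005 m/s); the robot touches nothing.
It fails at once if the tube is wrenched against the button: more than 15 N between the button and the tube with its brass plate (contact force between snap_button and stop_tube above 15 N).
It fails at once if a bystander is moved by more than 30 mm (distance of any of try_square, red_pencil, screwdriver, month_stick, offcut, eraser from where it was at the start of the episode above 0.03 m).
It also fails if it takes over 51 s, if anything falls off the work surface, if the arm or the gripper's body presses on something with over 40 N, if the wrist force passes 120 N, or if a joint passes its speed limit or range.

## Robot

A 6-joint arm with a two-finger parallel gripper is mounted at the origin on a cart in front of the work surface, level with it; the furniture and walls round the work are solid. World frame = base frame: x ahead of the robot, y to its left, z up, the work surface at z = 0. Lengths are in m, angles in rad, forces in N, time in s.
With the tool pointing down it reaches from about 0.3 to 0.85 m from the base axis. Payload 5.4 kg.
Tool frame: the origin (TCP) lies at the very end of the fingers, on their centre line; the grasp point (between the pads) lies 19 mm behind it (r.grasp_offset is the distance from the TCP to the grasp point, in m); z points along the fingers, y is the line along which they close (so a half turn about z gives the same grasp; the last joint's range is limited). The gripper opens to 85 mm and grips with 20 to 120 N. Pads are 22 mm wide; open, the fingers measure 114 mm over their backs; the gripper's body (76 mm by 85 mm) begins 54 mm behind the grasp point. The pads swing forward as they close: fully open they stand 13 mm farther back than shut.
Start: joints at [0.972, 0.158, 1.597, -0, 1.386, -0.21], TCP at [0.218, 0.532, 0.231] pointing down, gripper open.
Joint ranges: [-2.91, 2.91], [-0.94, 2.29], [0.18, 2.7], [-1.29, 4.43], [0.17, 2.64], [-3, 3]. Speed limits (rad/s): [2.57, 2.57, 3.14, 3.14, 3.14, 3.14].

## Interface

Orientations are given as a unit quaternion [x, y, z, w].
In Python, from workcell import r gives the robot as it stands. Calls block until the motion is done:
- r.move_pose(position, orientation): joint-space move of the TCP to a pose.
- r.movel(position, rotation=None, v=0.15, force_limit=None): straight line of the TCP; rotation=None keeps the orientation; v is the mean speed in m/s. With force_limit (N) it stops when the force on the tool has changed by that much, and returns True; else False.
- r.movej(angles): joint-space move.
- r.grip(opening, strength=None): finger opening in m; strength is the grip in N (None keeps the last); returns when the fingers have stopped.
- r.hold(seconds).
- r.ik(position, orientation): joint angles nearest the present ones, or None.
- r.get_state(): the state.
- r.read_camera(name): name is "scene" or "top" or "wrist"; returns a dict with "pixels" (384x512x3 uint8, red, green, blue), "K" (3x3 intrinsics, pixels), "dist" ([k1, k2, p1, p2, k3] as OpenCV has them; the pictures are not rectified), "pose" (4x4, takes a point from camera to world coordinates). Camera axes: x right, y up, looking along -z (the intrinsics and any distortion apply to the point x, -y, -z); pixel columns grow to the right and rows downward; lengths in m; the calibration is good to about 2 mm. A picture is of the moment at which its call begins. There is no depth.
A pose or a line that the arm cannot do raises r.MotionError and nothing moves.
- r.close_job(): hands the job in; it is judged then, once.
The state is a dict: "time_s": time; "joint_positions": joint angles; "joint_vel": joint speeds; "joint_efforts": joint torques, N m; "position": TCP position; "ee_rot": TCP orientation; "force": force on the tool from outside, world axes, zero at the start; "ft_torque": the same for the moment, N m; "opening": finger opening in m; "gripper_force": force on a finger pad.
Only numpy, scipy, OpenCV 4.12 (cv2) and the standard library are available. Lean on these libraries where they do the work, as an engineer would, in place of code of your own. Each camera call takes 0.05 s, during which the arm holds its last target. There are 200 camera calls.

## Working session

There is one attempt and no reset: what is moved stays moved. The work goes in short steps, each a Python script; the robot and the scene stay as the last script left them, time stands still between calls to the robot, and variables do not carry over. Pictures are saved under pics/ and viewed, at most 10 in all, crops included, and the job is handed in when it is done.

```bash
mkdir -p pics; ls; python3 - <<'E'
from workcell import r
import cv2,numpy as np
a=[]
for n in("scene","top"):
    c=r.read_camera(n);cv2.imwrite(f"pics/{n}0.png",c["pixels"][:,:,::-1]);np.savez(f"{n}0.npz",**{k:np.array(c[k]) for k in("K","dist","pose","pixels")})
    print(n,np.round(c["pose"],3).tolist())
s=r.get_state();print(s["time_s"],s["position"],s["ee_rot"],s["force"],s["opening"],r.grasp_offset)
E
```

```text
pics
scene [[-0.502, 0.383, -0.776, -0.207], [-0.865, -0.206, 0.458, 0.484], [0.015, 0.9, 0.435, 0.523], [0.0, 0.0, 0.0, 1.0]]
top [[0.007, 0.998, -0.057, 0.515], [-1.0, 0.007, -0.01, 0.022], [-0.01, 0.057, 0.998, 1.004], [0.0, 0.0, 0.0, 1.0]]
0.1 [0.21765367 0.5316097  0.23038413] [ 1.93185876e-01  9.81161780e-01 -8.06198548e-04 -3.59091966e-04] [0.64508363 0.70322808 0.82430933] 0.08525194642463575 0.0187
```

```bash
python3 - <<'E'
import cv2
for n in("top","scene"):
    i=cv2.imread(f"pics/{n}0.png");cv2.imwrite(f"pics/{n}0b.png",cv2.resize(i,(800,600),interpolation=cv2.INTER_CUBIC))
E
```

```text
(no output)
```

View pics/top0b.png

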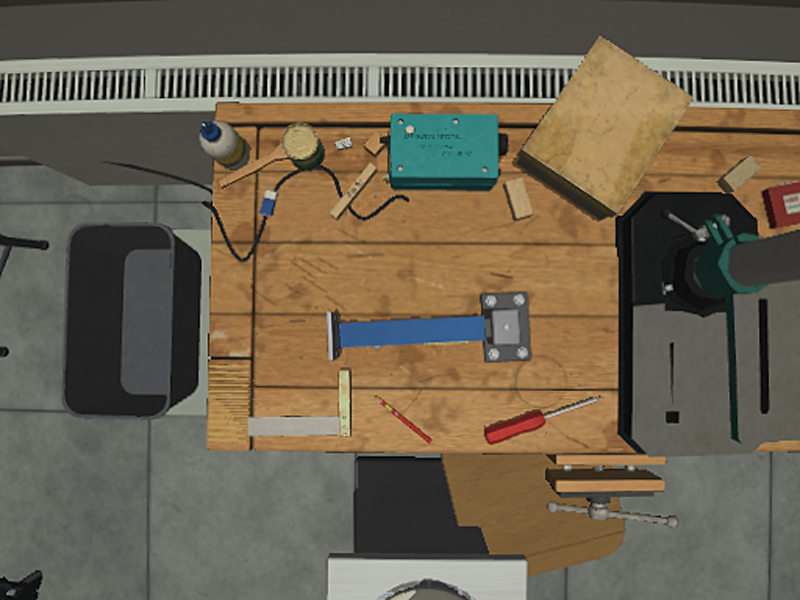

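View pics/scene0b.png

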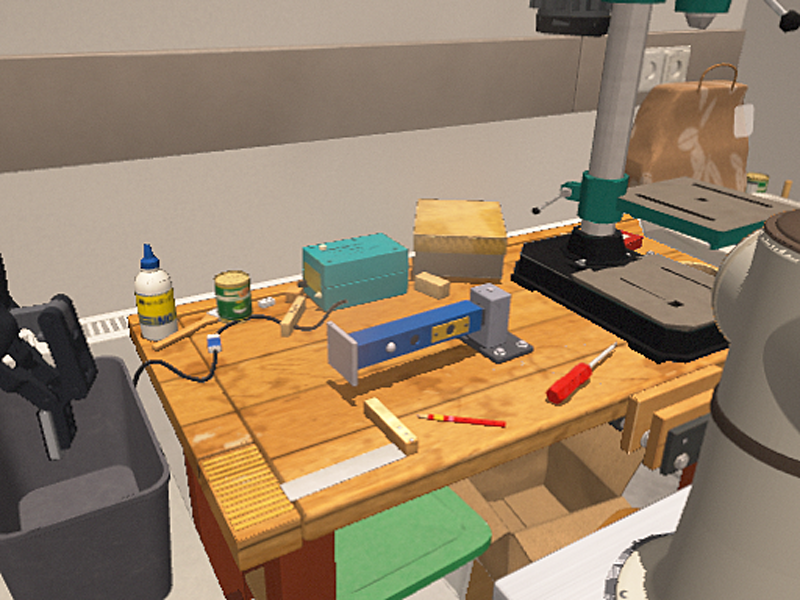

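The top view shows the tube running from (340,334) to (484,329), with the stop plate at (333,335). The scene view shows the button at (391,348), the middle hole at (416,340) and the brass plate at (450,330). All of these are in 800x600 pixels.

```bash
cat > h.py <<'E'
import numpy as np,cv2
from scipy.spatial.transform import Rotation as R
def ray(c,uv):
    x,y=cv2.undistortPoints(np.array([[uv]],float),np.array(c["K"],float),np.array(c["dist"],float))[0,0]
    P=np.array(c["pose"]);return P[:3,3],P[:3,:3]@np.array([x,-y,-1])
def atz(c,uv,z):
    o,d=ray(c,uv);return o+d*(z-o[2])/d[2]
def proj(c,p):
    P=np.array(c["pose"]);q=P[:3,:3].T@(np.array(p)-P[:3,3]);q=q*[1,-1,-1]
    return cv2.projectPoints(q.reshape(1,1,3),np.zeros(3),np.zeros(3),np.array(c["K"],float),np.array(c["dist"],float))[0].ravel()
E
python3 - <<'E'
from h import *
t=np.load("top0.npz");s=np.load("scene0.npz");k=1/1.5625
a,b=atz(t,(340*k,334.5*k),.08),atz(t,(484*k,329.5*k),.08)
print(a,b,np.linalg.norm(a-b)); u=(a-b)[:2];print("yaw",np.arctan2(-u[0],u[1]))
print("btn",atz(s,(391*k,348*k),.062),"mid",atz(s,(416*k,340*k),.062),"br",atz(s,(450*k,330*k),.062))
i=t["pixels"]
cv2.imwrite("pics/topc.png",cv2.resize(i[180:245,200:350],None,fx=5.3,fy=5.3,interpolation=cv2.INTER_CUBIC)[:,:,::-1])
E
```

```text
[0.50463634 0.13197711 0.08      ] [ 0.51354236 -0.08007344  0.08      ] 0.21223749147429705
yaw 0.04197483333531297
btn [0.49047658 0.07766945 0.062     ] mid [0.49326307 0.0358746  0.062     ] br [ 0.49505163 -0.02263031  0.062     ]
```

View pics/topc.png

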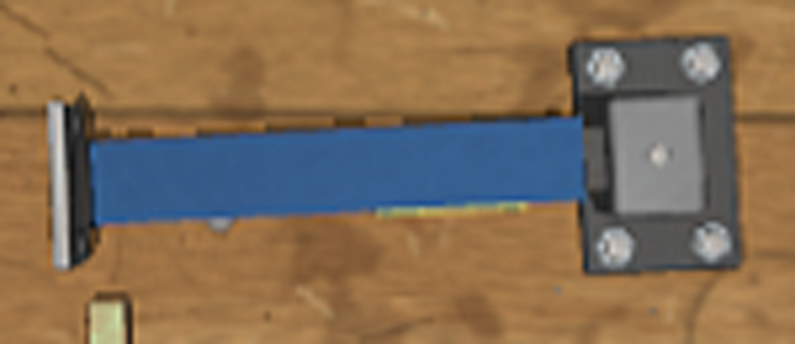

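The crop shows the tube midline from (92,182) to (580,159), and the button tip poking out at (220,226). I'll compute the button pose from these and move above it for a close look.

```bash
python3 - <<'E'
from h import *
from workcell import r
t=np.load("top0.npz")
f=lambda u,v,z:atz(t,((u+.5)/5.3-.5+200,(v+.5)/5.3-.5+180),z)
a,b=f(92,182.5,.08),f(580,159.5,.08);u=(a-b)[:2];L=np.linalg.norm(u);u/=L
yaw=np.arctan2(-u[0],u[1]);bt=f(220,226,.062)
s=(bt-b)[:2]@u;c=b[:2]+u*s
print(a,b,L,yaw,"btn",bt,"axis pt at button",c,"btn off",np.linalg.norm(bt[:2]-c), "from end",L-s)
# tool: z down, y along local x (cos yaw, sin yaw); choose closer to current
for sg in(1,-1):
    y=sg*np.array([np.cos(yaw),np.sin(yaw),0]);z=np.array([0,0,-1.]);q=R.from_matrix(np.c_[np.cross(y,z),y,z]).as_quat()
    print(sg,q,r.ik([*c,.2],q),r.ik([*c,.043],q))
E
```

```text
[0.50474244 0.1334738  0.08      ] [ 0.51626843 -0.07838474  0.08      ] 0.21217184532491665 0.054350578108452854 btn [0.48580999 0.07867724 0.062     ] axis pt at button [0.50765893 0.07986591] btn off 0.02188125049838513 from end 0.05368716810053745
1 [0.68763223 0.72605917 0.         0.        ] [-7.94398760e-02  2.55531526e-02  1.80244532e+00 -4.44089210e-16
  1.31359418e+00 -1.33790454e-01] [-7.94398760e-02  2.39849980e-01  1.91069311e+00 -4.44089210e-16
  9.91049562e-01 -1.33790454e-01]
-1 [ 0.72605917 -0.68763223  0.         -0.        ] None None
```

```bash
cat >> h.py <<'E'
def quat(yaw):
    y=np.array([np.cos(yaw),np.sin(yaw),0]);z=np.array([0,0,-1.]);return R.from_matrix(np.c_[np.cross(y,z),y,z]).as_quat()
E
python3 - <<'E'
from h import *
from workcell import r
r.move_pose([.465,.075,.215],quat(.054))
c=r.read_camera("wrist");np.savez("w1.npz",**{k:np.array(c[k]) for k in("K","dist","pose","pixels")})
cv2.imwrite("pics/w1.png",cv2.resize(c["pixels"][:,:,::-1],(800,600),interpolation=cv2.INTER_CUBIC))
print(np.round(c["pose"],3).tolist(),r.get_state()["time_s"],r.get_state()["force"])
E
```

```text
[[0.998, -0.053, -0.017, 0.46], [0.055, 0.947, 0.315, 0.156], [-0.001, -0.316, 0.949, 0.357], [0.0, 0.0, 0.0, 1.0]] 2.0333 [ 0.70792509 -0.44218146 -0.09955385]
```

View pics/w1.png

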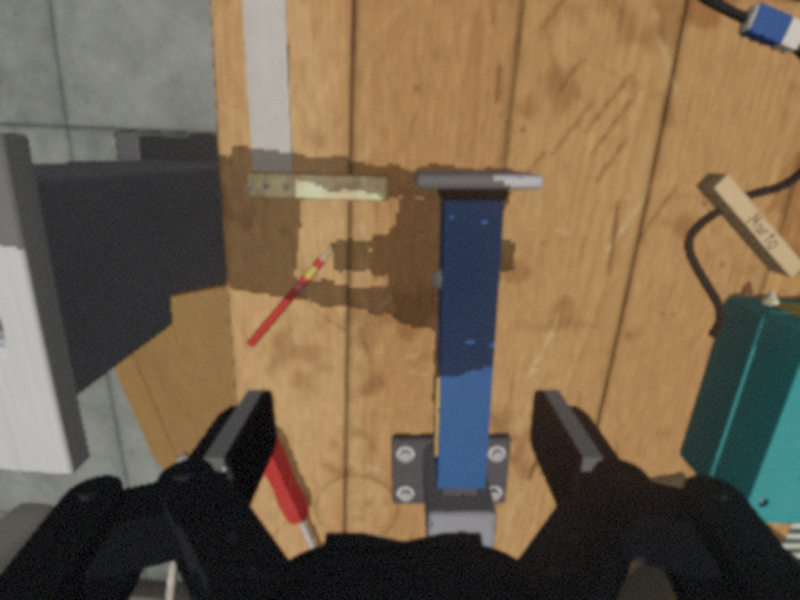

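The wrist view shows the tube top with corners at (442,193), (505,193), (438,488) and (487,488), and the button dome at (438,279).

```bash
python3 - <<'E'
from h import *
w=np.load("w1.npz");k=1/1.5625
f=lambda u,v,z:atz(w,((u+.5)*k-.5,(v+.5)*k-.5),z)
a,b=f(473.5,193,.08),f(462.5,488,.08);u=(a-b)[:2];L=np.linalg.norm(u);u/=L
bt=f(438,279,.062);s=(bt-b)[:2]@u;c=b[:2]+u*s
print(a,b,L,np.arctan2(-u[0],u[1]),bt,c,np.linalg.norm(bt[:2]-c),L-s, "plate top", f(478,174,.095))
print([np.linalg.norm(f(l,v,.08)-f(q,v,.08)) for l,q,v in((442,505,193),(438,487,488))])
t=np.load("w1.npz")["pixels"]
cv2.imwrite("pics/w1c.png",cv2.resize(t[100:220,255:345],None,fx=5,fy=5,interpolation=cv2.INTER_CUBIC)[:,:,::-1])
E
```

```text
[0.50364071 0.13649022 0.08      ] [ 0.51834665 -0.08047761  0.08      ] 0.2174656402997034 0.06767583703842366 [0.48823422 0.0770278  0.062     ] [0.50758215 0.07833919] 0.019392322968627192 0.05828445257291767 plate top [0.50275812 0.14809308 0.095     ]
[np.float64(0.038005009082709915), np.float64(0.03720755598266051)]
```

View pics/w1c.png

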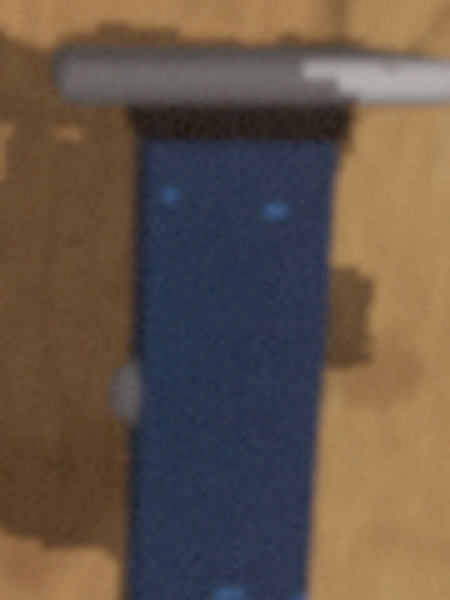

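```bash
cat >> h.py <<'E'
YAW=.061; ex=np.array([np.cos(YAW),np.sin(YAW),0]); ey=np.array([-np.sin(YAW),np.cos(YAW),0])
C=np.array([.5076,.078,0])
def st(r,m=""):
    s=r.get_state();p=np.array(s["position"])-C;f=np.array(s["force"])
    print(m,"t%.2f loc x%.1f y%.1f z%.1f mm  F x%.1f y%.1f z%.1f open %.1f gf %.1f"%(s["time_s"],*(1e3*np.array([p@ex,p@ey,p[2]])),f@ex,f@ey,f[2],1e3*s["opening"],np.max(s["gripper_force"])))
E
python3 - <<'E'
from h import *
from workcell import r
q=quat(YAW)
r.move_pose([*C[:2],.15],q);st(r)
r.movel([*C[:2],.041],v=.12,force_limit=8);st(r,"down")
r.grip(.046,30);st(r,"near")
r.grip(.025,30);st(r,"pinch")
r.hold(.2);st(r)
E
```

```text
t2.44 loc x-0.7 y0.7 z149.3 mm  F x0.2 y-0.2 z0.5 open 85.5 gf 0.0
down t3.50 loc x0.9 y-0.1 z42.0 mm  F x-1.0 y0.3 z0.7 open 85.1 gf 0.0
near t3.98 loc x-0.0 y0.0 z41.0 mm  F x0.5 y-0.9 z0.1 open 46.2 gf 0.1
pinch t4.21 loc x0.9 y0.0 z41.3 mm  F x4.5 y0.7 z-1.6 open 36.0 gf 37.0
 t4.41 loc x0.9 y0.0 z41.3 mm  F x4.8 y1.1 z-2.2 open 35.6 gf 37.0
```

```bash
python3 - <<'E'
from h import *
from workcell import r
def pull(d,v,fl):
    p=np.array(r.get_state()["position"]); p=p+ey*d
    h=r.movel(p,v=v,force_limit=fl);st(r,f"pull {d} hit={h}");return h
h=pull(.003,.008,18)
h=h or pull(.005,.01,18)
h=h or pull(.006,.01,18)
E
```

```text
pull 0.003 hit=False t4.95 loc x0.9 y1.5 z41.3 mm  F x0.9 y-6.7 z-1.0 open 35.9 gf 37.1
pull 0.005 hit=False t5.45 loc x0.9 y4.4 z41.3 mm  F x0.1 y-9.7 z-0.7 open 36.0 gf 36.4
pull 0.006 hit=False t5.99 loc x0.9 y9.1 z41.3 mm  F x1.6 y-5.5 z-1.3 open 35.5 gf 36.3
```

```bash
python3 - <<'E'
from h import *
from workcell import r
p=C+ey*.046;p[2]=.041
h=r.movel(p,v=.015,force_limit=6);st(r,f"hit={h}")
r.hold(.1);st(r)
c=r.read_camera("scene")
cv2.imwrite("pics/s2.png",cv2.resize(c["pixels"][150:290,180:360,::-1],None,fx=4,fy=4,interpolation=cv2.INTER_CUBIC))
E
```

```text
hit=True t7.97 loc x1.0 y41.6 z41.3 mm  F x1.4 y-1.2 z3.1 open 35.8 gf 36.6
 t8.07 loc x1.0 y41.6 z41.3 mm  F x0.9 y-1.6 z4.6 open 35.8 gf 36.8
```

View pics/s2.png

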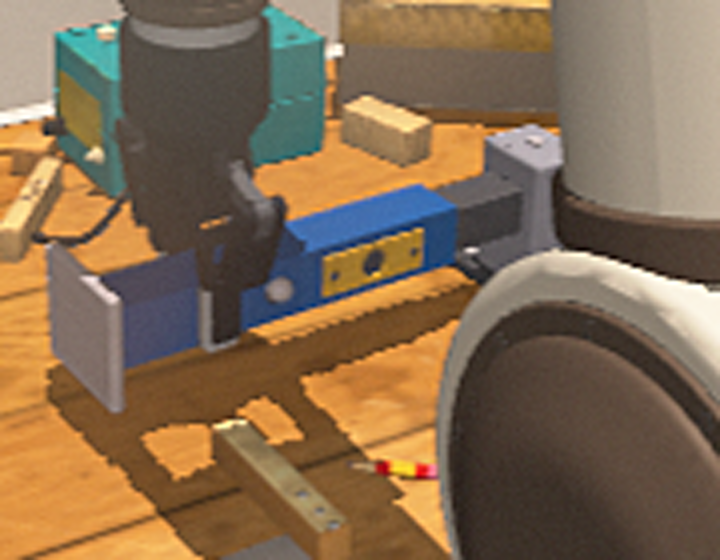

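The button has popped out at (279,288) in the middle hole, to the right of the fingers. Next I release, go back to it and pinch again.

```bash
python3 - <<'E'
from h import *
from workcell import r
r.grip(.066,30);st(r,"open")
p=C+ex*.001;p[2]=.041
print(r.movel(p,v=.06,force_limit=8));st(r,"back")
r.grip(.025,30);r.hold(.1);st(r,"pinch")
def pull(d,v,fl):
    p=np.array(r.get_state()["position"]); p=p+ey*d
    h=r.movel(p,v=v,force_limit=fl);st(r,f"pull {d} hit={h}");return h
if r.get_state()["opening"]<.0375:
    h=pull(.003,.008,18)
    h=h or pull(.005,.01,18)
    h=h or pull(.006,.01,18)
E
```

```text
open t8.52 loc x0.7 y41.8 z40.6 mm  F x0.1 y0.7 z-0.2 open 66.4 gf 0.0
False
back t9.37 loc x1.0 y0.1 z41.0 mm  F x1.1 y-0.5 z0.9 open 66.1 gf 0.0
pinch t9.83 loc x0.9 y0.3 z41.0 mm  F x-0.2 y1.8 z1.9 open 35.6 gf 35.1
pull 0.003 hit=False t10.40 loc x0.9 y1.8 z41.0 mm  F x-1.2 y-7.5 z0.3 open 35.8 gf 34.9
pull 0.005 hit=False t10.89 loc x0.9 y5.0 z41.0 mm  F x-0.4 y-7.8 z1.5 open 35.9 gf 34.2
pull 0.006 hit=False t11.46 loc x0.9 y9.7 z41.0 mm  F x-0.9 y-5.8 z1.0 open 35.5 gf 34.3
```

```bash
python3 - <<'E'
from h import *
from workcell import r
p=C+ex*.001+ey*.088;p[2]=.041
h=r.movel(p,v=.013,force_limit=6);st(r,f"hit={h}")
r.hold(.1);st(r)
c=r.read_camera("scene")
cv2.imwrite("pics/s3.png",cv2.resize(c["pixels"][150:290,150:330,::-1],None,fx=4,fy=4,interpolation=cv2.INTER_CUBIC))
E
```

```text
hit=True t15.11 loc x1.1 y62.0 z41.0 mm  F x-0.1 y-1.3 z3.4 open 35.6 gf 34.5
 t15.21 loc x1.1 y62.0 z41.0 mm  F x0.3 y-0.5 z4.3 open 35.4 gf 34.6
```

View pics/s3.png

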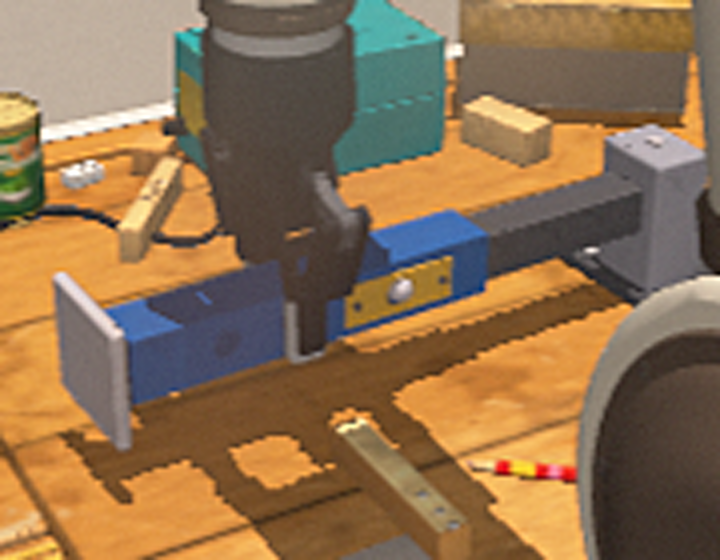

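The button shows in the brass hole at (402,290). I'll let go, rise clear, and check from near.

```bash
python3 - <<'E'
from h import *
from workcell import r
r.grip(.075,30);st(r,"open")
p=np.array(r.get_state()["position"]);p[2]=.2;r.movel(p,v=.15)
p=p-ex*.04-ey*.03;r.movel(p,v=.15);st(r,"clear")
c=r.read_camera("scene");w=r.read_camera("wrist")
a=cv2.resize(c["pixels"][190:250,200:300],(800,480),interpolation=cv2.INTER_CUBIC)
q=proj(w,C+[-.02,0,.062]).astype(int);print(q)
x,y=max(q[0]-50,0),max(q[1]-36,0)
b=cv2.resize(w["pixels"][y:y+72,x:x+100],(800,576),interpolation=cv2.INTER_CUBIC)
cv2.imwrite("pics/s4.png",cv2.resize(np.vstack([a,b]),None,fx=.56,fy=.56)[:,:,::-1])
E
```

```text
open t15.72 loc x-0.1 y61.6 z40.0 mm  F x-0.0 y0.5 z-0.2 open 74.9 gf 0.0
clear t17.43 loc x-40.0 y31.7 z199.7 mm  F x-0.8 y0.4 z-0.4 open 75.1 gf 0.0
[277 209]
```

View pics/s4.png

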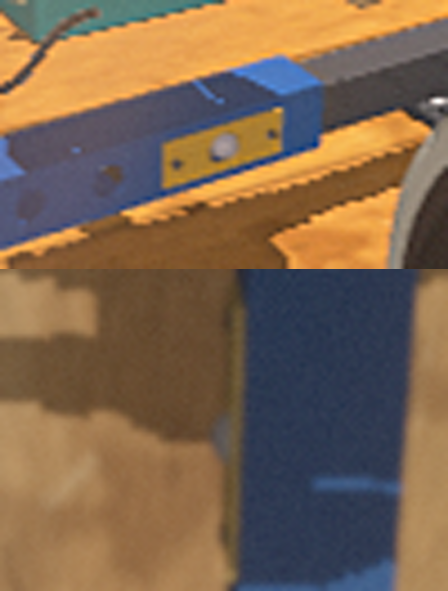

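The wrist crop shows the dome tip (x≈213) standing well past the brass edge (x≈227) and about 30 px past the blue edge (x≈243). That is at least as far out as at the start, so it is locked in the far hole.

```bash
python3 -c "
from workcell import r
print(r.close_job())"
```

```text
the job is handed in; nothing more can be done
None
```

I drew the tube out to about 102 mm, and the button locked through the far hole in the brass plate. I let go and moved the arm clear, and handed the job in at about 17 s; no verdict was returned.

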